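# Hold the pencil sharpener's spring carriage open

## Task

I want to put a fresh pencil in the desk sharpener. First push its white shavings drawer fully home; then squeeze the two orange release tabs together to open the jaws, draw the spring-loaded front carriage straight out until the red bands on its two rods stand at the front face of the blue housing, and keep holding it there, tabs squeezed, so I can slip the pencil in: you finish while holding, do not let go. Leave the pen tub, eraser and pencil where they are.

Things in the scene. Friction and masses are not known exactly. Their poses are not given: they have to be found in the camera images.
- sharpener: blue crank pencil sharpener fixed to the desk by a suction foot. Origin: on the desk under its middle. Own axes: -x front (carriage draws out to -x), +x back with crank, -y side where the drawer slides out. Base 120 mm (x) by 84 mm (y), 51 mm high; above it the narrower housing, x -55 to 55, y -34 to 34, top 118 mm high. Crank handle at the back reaches x = 115, y = +52 mm
- housing_face (a point): centre of the housing's flat front face, 84 mm above the desk (sharpener frame -55, 0, 84 mm); the two steel guide rods come out of this face 25 mm to either side of it
- carriage (a joint): how far the front carriage is drawn out (m): 0 home, 0.058 end stop; at 0.040 the middle of the red bands (each 8 mm long) is level with the housing face. A spring pulls it back: 3.6 N at home, 6.8 N at the mark, plus light friction.
- tabs_mid (a point): midway between the two orange release tabs, 122 mm above the desk, moves with the carriage; home: sharpener frame (-81, 0), 26 mm in front of the housing face. Tabs: tops 132 mm high, 16 mm along the pull; at rest splayed, 46 mm over their outer faces at the top, 32 mm at 109 mm height; fully squeezed upright and parallel, 26 mm over all. Squeeze from above, fingers closing along the sharpener's y
- carriage_top (a point): middle of the top of the carriage, the black and aluminium block out of which the tabs stand: 104 mm above the desk, 66 mm wide (y), 35 mm from rear to front; fingertips stay above it. Home: 23 mm in front of the housing face
- red_band (a point): point midway between the middles of the red bands on the two guide rods, moves with the carriage; inside the housing while the carriage is home, level with point housing_face at the mark
- tab_left (a joint): squeeze of the tab on the +y side (rad): 0 at rest, 0.25 fully squeezed against its stop; sprung, at most about 5 N at the tab's top
- tab_right (a joint): the same for the tab on the -y side
- drawer (a joint): how far the shavings drawer sticks out (m): 0 fully home, 0.060 end stop; slides with about 1.2 N friction and stays where it is left
- drawer_front (a point): centre of the outer face of the drawer's flat white front, 29 mm above the desk; front 104 mm wide, 34 mm tall (12 to 46 mm above the desk), looks to the sharpener's -y, moves with the drawer. Home, it stands 47 mm from the sharpener's middle: 5 mm proud of the base, 13 mm proud of the housing above, so push with the tool tilted
- pen_tub: white and green tub of felt pens, 86 mm across, about 145 mm high with its pens, 0.5 kg, loose; origin at the centre of its underside; leave alone
- eraser: white eraser with blue sleeve, 45 x 22 x 13 mm, loose; origin at the centre of its underside; leave alone
- pencil: green hexagonal pencil, about 170 mm long along its own x, 8 mm thick, loose; origin under the middle of its barrel; leave alone

How it is judged:
On the way, in this order (a step that is already met when the one before it is completed fails the run):
1. the shavings drawer is pushed fully home while the carriage is still in (value of joint drawer below 0.003 m and value of joint carriage below 0.005 m), for 0.2 s.
2. the carriage is drawn out to the red bands with both tabs squeezed (value of joint carriage between 0.034 and 0.046 m and value of joint each of tab_left, tab_right above 0.16 rad and contact force between the fingers and sharpener above 2 N), for 0.5 s.
At the end, for the whole second after the job is handed in: The fingers hold the carriage still at the mark (red bands within 6 mm of the housing face) with both release tabs squeezed at least two thirds of the way, the drawer is home within 3 mm, and pen tub, eraser and pencil are within 20 mm of where they were, the tub upright (all of step 2 and velocity of joint carriage between -0.01 and 0.01 m/s and value of joint drawer below 0.003 m and distance of each of pen_tub, eraser, pencil from where it was at the start of the episode below 0.02 m and angle between pen_tub's own z axis and vertical below 0.2 rad); the arm keeps its last pose, push and grip.
It fails at once if the pen tub, eraser or pencil is knocked away or the tub tipped (distance of any of pen_tub, eraser, pencil from where it was at the start of the episode above 0.02 m or angle between pen_tub's own z axis and vertical above 0.3 rad).
It also fails if it takes over 48 s, if anything falls off the work surface, if the arm or the gripper's body presses on something with over 40 N, if the wrist force passes 120 N, or if a joint passes its speed limit or range.

## Robot

A 7-joint arm with a two-finger parallel gripper is mounted at the origin on the work surface. World frame = base frame: x ahead of the robot, y to its left, z up, the work surface at z = 0. Lengths are in m, angles in rad, forces in N, time in s.
With the tool pointing down it reaches from about 0.4 to 0.85 m from the base axis. Payload 4.4 kg.
Tool frame: the origin (TCP) lies on the centre line of the jaws, within the pads' length; the fingertips stand ctrl.tip_extent ahead of it and the grasp point (between the pads) lies 3 mm ahead of it (ctrl.tip_extent is the distance from the TCP to the fingertips, in m); z points along the fingers, y is the line along which they close (so a half turn about z gives the same grasp; the last joint's range is limited). The gripper opens to 94 mm and grips with 3 to 60 N. Pads are 16 mm wide; open, the fingers measure 119 mm over their backs; the gripper's body (75 mm by 177 mm) begins 78 mm behind the grasp point.
Start: joints at [1.219, 0.628, 0.038, 1.517, -0.027, 0.996, -0.02], TCP at [0.183, -0.624, 0.227] pointing down, gripper open.
Joint ranges: [-3.06, 3.06], [-0.37, 2.12], [-1.25, 1.32], [0.18, 2.47], [-1.1, 4.24], [0.23, 1.98], [-2.94, 2.94]. Speed limits (rad/s): [2.57, 2.57, 3.14, 3.14, 3.14, 3.14, 3.14].

## Interface

Orientations are given as a rotation vector (axis times angle).
In Python, from cell import ctrl gives the robot as it stands.
- The arm moves only by the tool shift_gripper, called after ">>>" in YAML: its name, and indented under it one key for each argument. Schema: {"type":"object","properties":{"ticks":{"type":"array","items":{"type":"array","prefixItems":[{"type":"array","items":{"type":"number"},"minItems":3,"maxItems":3},{"type":"array","items":{"type":"number"},"minItems":3,"maxItems":3}],"minItems":2,"maxItems":2},"minItems":1,"maxItems":5},"aperture":{"type":"number"},"force":{"type":"number"},"only":{"type":"string"},"quiet":{"type":"boolean"},"lines":{"type":"string"}},"required":["ticks"],"additionalProperties":false}. ticks is a list of rows, 1 to 5 of them, each written [[dx, dy, dz], [rx, ry, rz]]: dx, dy, dz in m, then a rotation vector rx, ry, rz in rad; each row is the pose to reach, as a shift and turn from the pose commanded when the call began, along the tool's axes at that moment; what a row does not reach only later rows make up. A row lasts 1/10 s, in which the tool goes at most 0.05 m and 0.15 rad, less where a joint would pass 70% of its speed; a pose out of reach is approached as far as the arm can. aperture is the finger opening in m, set as the call begins (left out keeps the last). The fingers move at their own pace and stop on an object; force is the grip in N (left out, the last holds). Time passes only in rows, so rows that do not move let the fingers close. The tool returns the time, the measured TCP pose, the force, the opening and the grip force at its end. only (a regular expression) keeps the lines of the reply that match it, lines (a string "A,B") keeps lines A to B, and quiet returns only ok. Input that does not fit is refused with a message, and nothing moves.
- ctrl.state(): the state, without advancing time (a new reading comes with each control period).
- ctrl.get_image(name): name is "side" or "top"; returns the picture (420x560x3 uint8, red, green, blue); there is no depth.
- ctrl.camera_model(name): a dict with "camera_matrix" (3x3 intrinsics, pixels), "distortion" ([k1, k2, p1, p2, k3] as OpenCV has them; the pictures are not rectified), "xyz" and "attitude" of the camera in the world. Camera axes: x right, y up, looking along -z (the intrinsics and any distortion apply to the point x, -y, -z); pixel columns grow to the right and rows downward; lengths in m; the calibration is good to about 2 mm. A picture is of the moment at which its call begins. camera_model takes no time and is no camera call.
- ctrl.hand_in(): hands the job in; it is judged then, once.
The state is a dict: "t": time; "joint_positions": joint angles; "joint_vel": joint speeds; "joint_efforts": joint torques, N m; "eef_pos": TCP position; "eef_rot": TCP orientation; "force": force on the tool from outside, world axes, zero at the start; "torque": the same for the moment, N m; "opening": finger opening in m; "gripper_force": force on a finger pad.
Only numpy, scipy, OpenCV 4.12 (cv2) and the standard library are available. Lean on these libraries where they do the work, as an engineer would, in place of code of your own. Each camera call takes 0.05 s, during which the arm holds its last target. There are 200 camera calls.

## Working session

There is one attempt and no reset: what is moved stays moved. The work goes in short steps, Python scripts to look and compute and a tool call to move; the robot and the scene stay as the last step left them, time stands still between calls to the robot, and variables do not carry over. Pictures are saved under pics/ and viewed, at most 10 in all, crops included, and the job is handed in when it is done.

```bash
ls; mkdir -p pics
```

Run:
```python
from cell import ctrl
import cv2
for n in("side","top"):
    cv2.imwrite(f"pics/{n}0.png",ctrl.get_image(n)[:,:,::-1]); print(n,ctrl.camera_model(n))
s=ctrl.state(); print(s, ctrl.tip_extent)
```

```text
cell.py
pics
side {'camera_matrix': array([[439.19538338,   0.        , 279.14362776],
       [  0.        , 439.19538338, 208.72630612],
       [  0.        ,   0.        ,   1.        ]]), 'distortion': array([-0.02840084,  0.        ,  0.        ,  0.        ,  0.        ]), 'xyz': array([ 0.30314539, -0.49371156,  0.44425575]), 'attitude': array([ 1.02115126, -0.22861872, -0.4514702 ])}
top {'camera_matrix': array([[466.1358465 ,   0.        , 289.75156402],
       [  0.        , 466.1358465 , 210.55179754],
       [  0.        ,   0.        ,   1.        ]]), 'distortion': array([-0.10837824,  0.        ,  0.        ,  0.        ,  0.        ]), 'xyz': array([ 0.51767829, -0.00422665,  0.7524568 ]), 'attitude': array([ 0.0929384 , -0.07604371, -1.57703319])}
{'t': 0.1, 'joint_positions': array([ 1.21919049,  0.6292329 ,  0.03845454,  1.51822185, -0.02698561,
        0.99628937, -0.02001431]), 'joint_vel': array([ 3.71031592e-04, -2.00203809e-03,  7.31205187e-05, -2.70966353e-03,
        3.53330099e-04,  5.27981527e-04,  1.05626056e-03]), 'joint_efforts': array([ 2.66564079e-03, -5.50790083e+01,  1.14713609e+00, -1.87117070e+01,
       -5.22642327e-02,  1.91974849e-02,  7.86245710e-05]), 'eef_pos': array([ 0.1831252 , -0.62311329,  0.22667442]), 'eef_rot': array([-3.10797722e+00, -4.47166038e-01,  4.14728052e-04]), 'force': array([ 0.40945542, -0.149537  , -0.06659389]), 'torque': array([0.0422284 , 0.03141945, 0.00068976]), 'gripper_force': 0.0, 'opening': 0.09404546335504183} 0.022
```

View pics/side0.png

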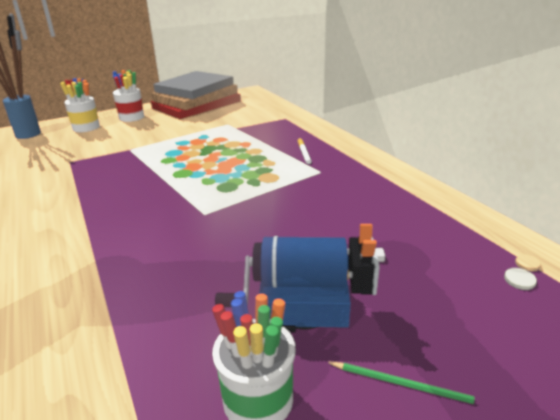

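View pics/top0.png

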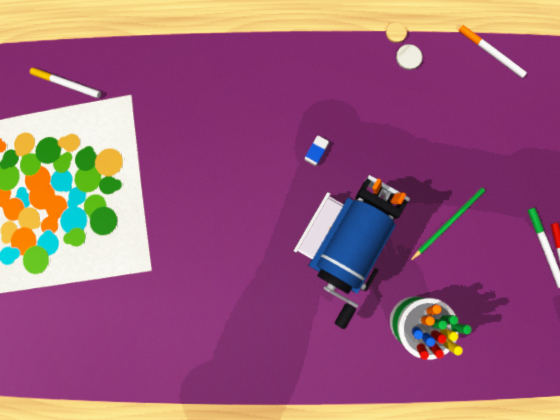

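The side view shows the sharpener at (300,280), with its tabs near (367,240). The tub at (255,370) and pencil at (405,383) are in front of it. The top view shows the carriage at about (385,195), the drawer standing out left at (320,228), and the eraser at (317,150). I'll enlarge both.

Run:
```python
import cv2
a=cv2.imread("pics/top0.png")[125:335,280:480]; b=cv2.imread("pics/side0.png")[215:335,235:395]
cv2.imwrite("pics/topc.png",cv2.resize(a[:145,:145],None,fx=4,fy=4,interpolation=cv2.INTER_CUBIC))
cv2.imwrite("pics/sidec.png",cv2.resize(b,None,fx=5,fy=5,interpolation=cv2.INTER_CUBIC))
```

```text
(no output)
```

View pics/topc.png

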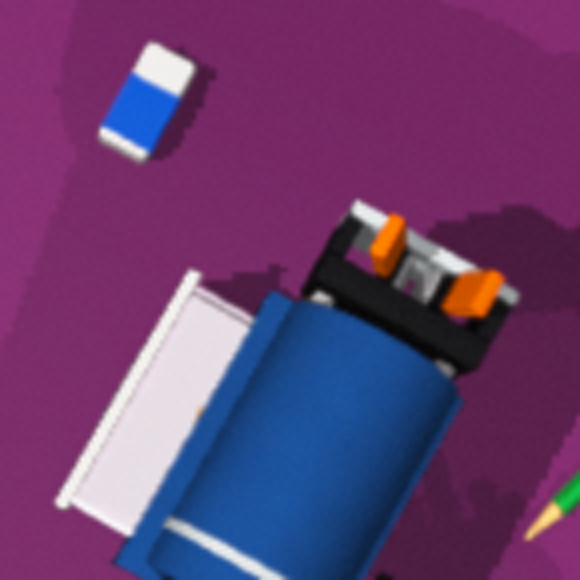

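View pics/sidec.png

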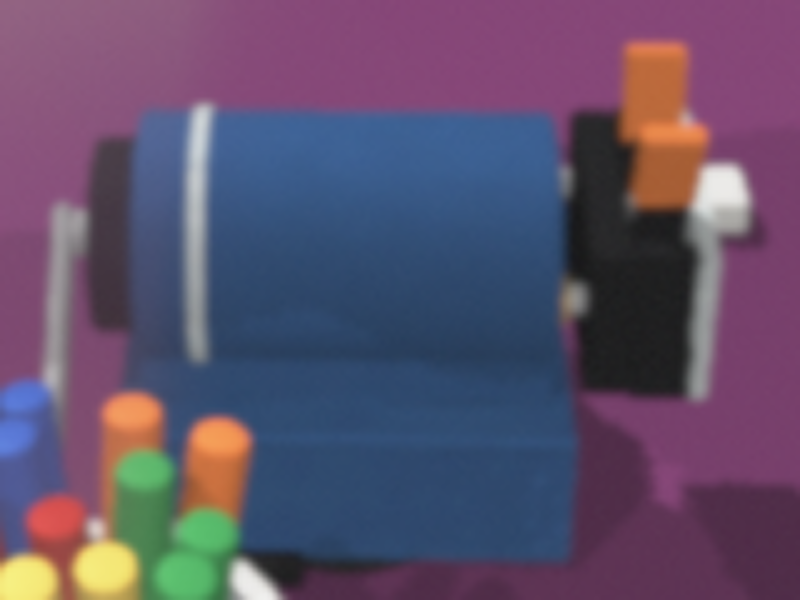

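Top crop: the tab tops' outer edges run (388,215)–(372,262) and (505,272)–(492,318), and the drawer front's outer top edge runs (58,497)–(189,270). Side crop: the tab top edges run (640,127)–(708,127) near and (625,43)–(688,43) far. I'll triangulate the tabs and fit the pose.

Create h.py:
```python
import numpy as np, cv2
from scipy.spatial.transform import Rotation as R
from scipy.optimize import least_squares
from cell import ctrl
def cam(n):
    m=ctrl.camera_model(n); F=np.diag([1,-1,-1])@R.from_rotvec(m["attitude"]).as_matrix().T
    return m["camera_matrix"],m["distortion"],F,-F@m["xyz"]
C={n:cam(n) for n in("top","side")}
def proj(n,P):
    K,D,F,t=C[n]; return cv2.projectPoints(np.atleast_2d(np.float64(P)),cv2.Rodrigues(F)[0],t,K,D)[0][:,0]
def tri(pt,ps):
    n=[cv2.undistortPoints(np.float64([[p]]),C[c][0],C[c][1])[0].T for c,p in(("top",pt),("side",ps))]
    M=[np.c_[C[c][2],C[c][3]] for c in("top","side")]
    X=cv2.triangulatePoints(*M,*n)[:,0]; return X[:3]/X[3]
T=lambda u,v:(280+u/4-.4,125+v/4-.4)
S=lambda u,v:(235+u/5-.4,215+v/5-.4)
```

Run:
```python
from h import *
np.set_printoptions(precision=4,suppress=True)
for a,b in(((505,272),(708,127)),((492,318),(640,127)),((388,215),(688,43)),((372,262),(625,43))):
    X=tri(T(*a),S(*b)); print(X, proj("top",X)[0]-T(*a), proj("side",X)[0]-S(*b))
obs=[("top",T(505,272),(-89,23,132)),("top",T(492,318),(-73,23,132)),("top",T(388,215),(-89,-23,132)),("top",T(372,262),(-73,-23,132)),
("side",S(708,127),(-89,23,132)),("side",S(640,127),(-73,23,132)),("side",S(688,43),(-89,-23,132)),("side",S(625,43),(-73,-23,132)),
("top",T(275,293),(-60,-42,51)),("side",S(575,435),(-60,42,51)),("top",T(189,270),(-52,None,46)),("top",T(58,497),(52,None,46))]
def W(q,m):
    y=-.047-q[3] if m[1] is None else m[1]/1e3
    return R.from_euler("z",q[2]).apply([m[0]/1e3,y,m[2]/1e3])+[q[0],q[1],0]
f=lambda q:np.concatenate([proj(c,W(q,m))[0]-p for c,p,m in obs])
r=least_squares(f,[.48,-.1,2.6,.03],loss="soft_l1"); print(r.x); print(f(r.x).reshape(-1,2))
K,D,F,t=C["top"]
for nm,p,z in(("eraser",(317,150),.0065),("tub base",(425,330),.1),("pencil tip",(413,258),.004),("pencil end",(483,190),.004)):
    d=F.T@np.r_[cv2.undistortPoints(np.float64([[p]]),K,D)[0,0],1]; c=-F.T@t; print(nm,c+d*(z-c[2])/d[2])
```

```text
[ 0.6072 -0.1539  0.1353] [-0.0252  0.043 ] [ 0.0534 -0.0108]
[ 0.5911 -0.1482  0.1375] [-0.1513  0.267 ] [ 0.3298 -0.0615]
[ 0.6288 -0.1164  0.1317] [ 0.5658 -0.9548] [-1.1164  0.2178]
[ 0.6127 -0.1103  0.1334] [ 0.6172 -1.0733] [-1.247   0.2224]
[ 0.5408 -0.0911  2.6114  0.0259]
[[ 0.9203  1.2988]
 [-1.4125 -0.0029]
 [ 0.4752 -1.2698]
 [-1.1866 -2.8921]
 [ 0.0478  3.2996]
 [ 0.4761  3.2191]
 [-0.9487 -0.1356]
 [-0.6164 -0.188 ]
 [-0.6277 -1.1218]
 [ 0.3159  1.828 ]
 [ 0.3424 -0.4189]
 [-0.7787  1.8974]]
eraser [ 0.6974 -0.0418  0.0065]
tub base [ 0.4197 -0.184   0.1   ]
pencil tip [ 0.5201 -0.194   0.004 ]
pencil end [ 0.6298 -0.3151  0.004 ]
```

The tabs triangulate to 132–137 mm high and 43 mm apart, against 132 and 46 given. Their midpoint is within 1 mm of the fitted pose: sharpener at (0.541, -0.091), yaw 2.611, drawer 26 mm out. First I go above a point beyond the drawer.

Add to h.py:
```python
np.set_printoptions(precision=4,suppress=True)
YAW=2.6114; O=np.array([.5408,-.0911,0]); RS=R.from_euler("z",YAW)
def goal(ps,tilt=0):
    """sharpener-frame TCP target; tool y along sharpener +y, z down, tilted so tip leads to +y"""
    s=ctrl.state(); c,Rc=s["eef_pos"],R.from_rotvec(s["eef_rot"])
    zs=np.array([0,np.sin(tilt),-np.cos(tilt)]); ys=np.array([0,np.cos(tilt),np.sin(tilt)])
    Rg=RS*R.from_matrix(np.c_[np.cross(ys,zs),ys,zs])
    g=O+RS.apply(ps)
    print("shift",Rc.inv().apply(g-c),"turn",(Rc.inv()*Rg).as_rotvec(),"now_s",RS.inv().apply(c-O),"F_s",RS.inv().apply(s["force"]),"open",s["opening"],s["gripper_force"],"t",s["t"])
```

```bash
python3 -c "
from h import *
goal([0,-.125,.24],0)"
```

>>> shift_gripper:
  ticks:
    - [[0.035, -0.03, -0.003], [0, 0, 0.1]]
    - [[0.07, -0.06, -0.007], [0, 0, 0.2]]
    - [[0.105, -0.09, -0.01], [0, 0, 0.3]]
    - [[0.14, -0.12, -0.012], [0, 0, 0.4]]
    - [[0.175, -0.15, -0.012], [0, 0, 0.5]]
  aperture: 0.0
  force: 10

```text
t: 0.6
eef_pos: [0.3096, -0.4287, 0.2395]
eef_rot: [-3.123, 0.343, -0.0]
force: [1.3, 0.7, -0.6]
opening: 0.0573
gripper_force: 0.0
```

```bash
python3 -c "
from h import *
goal([0,-.125,.24],0)"
```

```text
shift [ 0.1907 -0.4987 -0.0004] turn [-0.0002 -0.0002  0.3115] now_s [0.0287 0.4082 0.2395] F_s [-0.8128 -1.2387 -0.6182] open 0.05732318501220048 0.0 t 0.6
```

>>> shift_gripper:
  ticks:
    - [[0.017, -0.044, 0], [0, 0, 0.06]]
    - [[0.034, -0.088, 0], [0, 0, 0.12]]
    - [[0.051, -0.132, 0], [0, 0, 0.18]]
    - [[0.068, -0.176, 0], [0, 0, 0.24]]
    - [[0.085, -0.22, 0], [0, 0, 0.3]]

```text
t: 1.1
eef_pos: [0.4394, -0.2317, 0.2394]
eef_rot: [-3.037, 0.803, 0.0]
force: [1.3, -1.1, -0.3]
opening: 0.017
gripper_force: 0.0
```

```bash
python3 -c "
from h import *
goal([0,-.125,.24],0)"
```

```text
shift [ 0.0204 -0.2973 -0.0006] turn [0.     0.0002 0.0135] now_s [0.0164 0.1726 0.2394] F_s [-1.6913  0.2278 -0.3   ] open 0.016997455397737418 0.0 t 1.1
```

>>> shift_gripper:
  ticks:
    - [[0.003, -0.05, 0], [0, 0, 0.01]]
    - [[0.007, -0.1, 0], [0, 0, 0.013]]
    - [[0.012, -0.15, 0], [0, 0, 0.013]]
    - [[0.016, -0.2, 0], [0, 0, 0.013]]
    - [[0.02, -0.25, 0], [0, 0, 0.013]]

```text
t: 1.6
eef_pos: [0.5793, -0.0244, 0.2393]
eef_rot: [3.033, -0.818, -0.001]
force: [1.5, -0.4, -0.9]
opening: 0.0002
gripper_force: 0.0
```

```bash
python3 -c "
from h import *
goal([0,-.125,.15],.5)"
```

```text
shift [ 0.0007 -0.048   0.0893] turn [-0.4997 -0.0004  0.0032] now_s [ 0.0006 -0.077   0.2393] F_s [-1.481  -0.3999 -0.8713] open 0.00020773648378616107 0.0 t 1.6
```

>>> shift_gripper:
  ticks:
    - [[0, -0.03, 0], [-0.12, 0, 0]]
    - [[0, -0.048, 0.02], [-0.24, 0, 0]]
    - [[0, -0.048, 0.04], [-0.36, 0, 0]]
    - [[0, -0.048, 0.065], [-0.48, 0, 0]]
    - [[0, -0.048, 0.089], [-0.5, 0, 0]]

```text
t: 2.1
eef_pos: [0.6028, 0.02, 0.1466]
eef_rot: [2.562, -0.681, -0.179]
force: [-0.1, 1.0, -0.4]
opening: 0.0002
gripper_force: 0.0
```

```bash
python3 -c "
from h import *
goal([0,-.125,.043],.5)"
```

```text
shift [ 0.003  -0.0479  0.0918] turn [ 0.0028 -0.002   0.0102] now_s [ 0.0027 -0.1272  0.1466] F_s [ 0.5406 -0.8231 -0.3864] open 0.00022304720469626345 0.0 t 2.1
```

>>> shift_gripper:
  ticks:
    - [[0, -0.015, 0.03], [0, 0, 0]]
    - [[0.001, -0.03, 0.06], [0, 0, 0]]
    - [[0.002, -0.048, 0.092], [0, 0, 0]]
    - [[0.002, -0.048, 0.092], [0, 0, 0]]

```text
t: 2.5
eef_pos: [0.5996, 0.0125, 0.0419]
eef_rot: [2.558, -0.688, -0.188]
force: [-0.3, -0.1, -0.9]
opening: 0.0003
gripper_force: 0.0
```

```bash
python3 -c "
from h import *
goal([0,-.0685,.043],.5)"
```

```text
shift [0.0015 0.0448 0.0235] turn [0.0058 0.0053 0.0062] now_s [ 0.0016 -0.1191  0.0419] F_s [ 0.1741  0.2291 -0.9399] open 0.00030135737229378725 0.0 t 2.5
```

>>> shift_gripper:
  ticks:
    - [[0, 0.009, 0.0046], [0, 0, 0]]
    - [[0, 0.018, 0.0094], [0, 0, 0]]
    - [[0, 0.025, 0.0134], [0, 0, 0]]
    - [[0, 0.031, 0.0166], [0, 0, 0]]
    - [[0.001, 0.035, 0.0186], [0, 0, 0]]

```text
t: 3.0
eef_pos: [0.5847, -0.0226, 0.0483]
eef_rot: [2.563, -0.693, -0.175]
force: [0.6, 1.9, 0.9]
opening: 0.0005
gripper_force: 0.6
```

>>> shift_gripper:
  ticks:
    - [[0, 0.0018, 0.001], [0, 0, 0]]
    - [[0, 0.0036, 0.002], [0, 0, 0]]
    - [[0, 0.0053, 0.003], [0, 0, 0]]
    - [[0, 0.007, 0.0039], [0, 0, 0]]
    - [[0, 0.007, 0.0039], [0, 0, 0]]

```text
t: 3.5
eef_pos: [0.5804, -0.0295, 0.0471]
eef_rot: [2.561, -0.691, -0.177]
force: [1.3, 0.9, -0.4]
opening: 0.0007
gripper_force: 0.2
```

```bash
python3 -c "
from h import *
goal([0,-.0685,.043],.5)"
```

```text
shift [-0.003   0.0021  0.0058] turn [ 0.0003 -0.0015  0.0025] now_s [-0.003  -0.0731  0.0471] F_s [-0.6959 -1.4617 -0.4445] open 0.0006672741275611615 0.2364506945014 t 3.5
```

>>> shift_gripper:
  ticks:
    - [[0, 0.0012, 0.002], [0, 0, 0]]
    - [[0, 0.0024, 0.004], [0, 0, 0]]
    - [[0, 0.0034, 0.005], [0, 0, 0]]
    - [[0, 0.0044, 0.0055], [0, 0, 0]]
    - [[0, 0.0044, 0.0055], [0, 0, 0]]

```text
t: 4.0
eef_pos: [0.5768, -0.035, 0.0443]
eef_rot: [2.561, -0.692, -0.177]
force: [0.2, 0.5, -0.8]
opening: 0.0003
gripper_force: 0.2
```

```bash
python3 -c "
from h import *
import cv2
goal([0,-.0685,.043],.5)
cv2.imwrite('pics/top1.png',cv2.resize(ctrl.get_image('top')[105:305,260:450,::-1],None,fx=3,fy=3,interpolation=cv2.INTER_CUBIC))"
```

```text
shift [-0.0027 -0.0023  0.0002] turn [ 0.0002 -0.001   0.0025] now_s [-0.0027 -0.0666  0.0443] F_s [ 0.0604 -0.4911 -0.794 ] open 0.00030077922757775925 0.23930851835757494 t 4.0
```

View pics/top1.png

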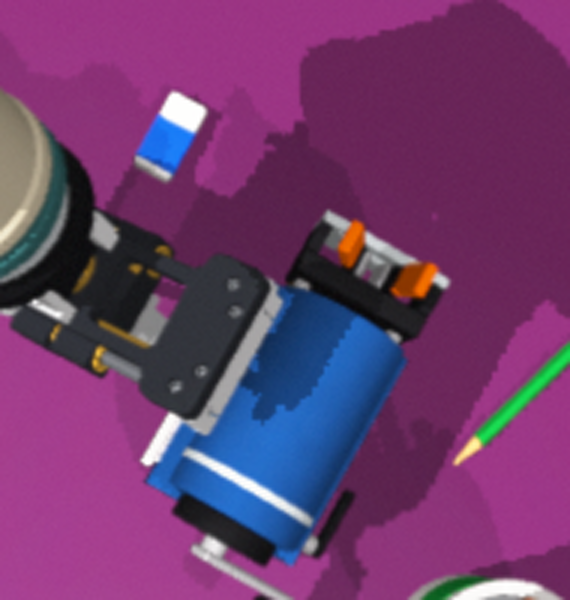

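The gripper is over the drawer, and the drawer's rear end at (160,440) still shows a little proud. The force shows no end stop yet, so I keep pushing gently until it rises.

>>> shift_gripper:
  ticks:
    - [[0, 0.0013, 0.0007], [0, 0, 0]]
    - [[0, 0.0026, 0.0014], [0, 0, 0]]
    - [[0, 0.004, 0.0022], [0, 0, 0]]
    - [[0, 0.0053, 0.003], [0, 0, 0]]
    - [[0, 0.0053, 0.003], [0, 0, 0]]

```text
t: 4.55
eef_pos: [0.5757, -0.0372, 0.0443]
eef_rot: [2.567, -0.691, -0.173]
force: [2.2, 6.0, 2.0]
opening: 0.0002
gripper_force: 3.5
```

```bash
python3 -c "
from h import *
goal([0,-.0685,.043],.5)"
```

```text
shift [-0.0028 -0.0045 -0.0009] turn [-0.0054 -0.003   0.0037] now_s [-0.0028 -0.0641  0.0443] F_s [ 1.1521 -6.2698  1.9657] open 0.0001786096609584062 3.451097756624222 t 4.55
```

>>> shift_gripper:
  ticks:
    - [[0, 0.0013, 0.0007], [0, 0, 0]]
    - [[0, 0.0026, 0.0014], [0, 0, 0]]
    - [[0, 0.0026, 0.0014], [0, 0, 0]]
    - [[0, 0.0026, 0.0014], [0, 0, 0]]
    - [[0, 0.0026, 0.0014], [0, 0, 0]]

```text
t: 5.05
eef_pos: [0.5756, -0.0373, 0.0443]
eef_rot: [2.571, -0.69, -0.17]
force: [2.5, 10.9, 6.3]
opening: 0.0005
gripper_force: 5.7
```

```bash
python3 -c "
from h import *
goal([0,-.0685,.043],.5)"
```

```text
shift [-0.0028 -0.0046 -0.001 ] turn [-0.0094 -0.0045  0.0048] now_s [-0.0028 -0.064   0.0443] F_s [  3.3486 -10.6795   6.3153] open 0.0005055339786731363 5.660587549209595 t 5.05
```

>>> shift_gripper:
  ticks:
    - [[0, -0.012, -0.0066], [0, 0, 0]]
    - [[0, -0.035, -0.019], [0, 0, 0]]
    - [[0, -0.065, -0.04], [0, 0, 0]]
    - [[0, -0.065, -0.085], [0.1, 0, 0]]
    - [[0, -0.065, -0.13], [0.2, 0, 0]]
  aperture: 0.075

```text
t: 5.55
eef_pos: [0.6315, 0.062, 0.1242]
eef_rot: [2.751, -0.737, -0.119]
force: [1.4, -1.2, 0.4]
opening: 0.0368
gripper_force: 0.0
```

```bash
python3 -c "
from h import *
goal([-.081,0,.22],0)
import cv2
im=ctrl.get_image('top')[:,:,::-1]; cv2.imwrite('pics/top2.png',cv2.resize(im[140:310,290:430],None,fx=3.5,fy=3.5,interpolation=cv2.INTER_CUBIC))"
```

```text
shift [ 0.0787  0.199  -0.0385] turn [0.303  0.0038 0.0067] now_s [-0.0008 -0.178   0.1242] F_s [-1.8139  0.3252  0.3963] open 0.0368449080968356 0.0 t 5.55
```

View pics/top2.png

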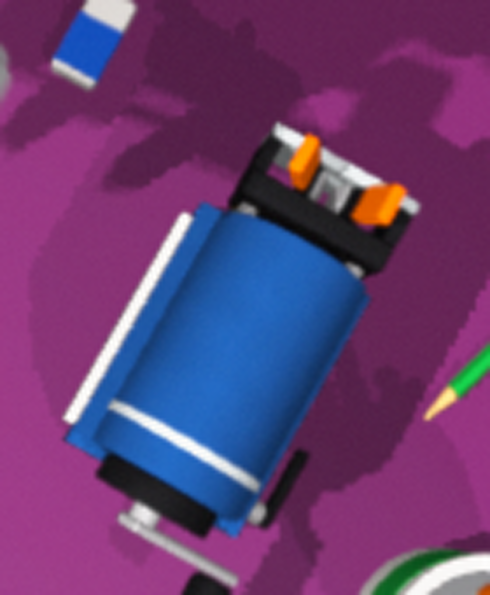

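The drawer is home: the end stop read 10.7 N, and its white front is a thin strip from (72,418) to (185,215). The tabs haven't moved. Next I go over them.

>>> shift_gripper:
  ticks:
    - [[0.005, 0.015, -0.045], [0.06, 0, 0]]
    - [[0.02, 0.04, -0.08], [0.14, 0, 0]]
    - [[0.035, 0.08, -0.08], [0.2, 0, 0]]
    - [[0.05, 0.12, -0.065], [0.28, 0.001, 0.003]]
    - [[0.065, 0.16, -0.05], [0.303, 0.003, 0.006]]

```text
t: 6.1
eef_pos: [0.6177, -0.0963, 0.2236]
eef_rot: [-3.028, 0.832, -0.01]
force: [-0.7, -0.5, -0.2]
opening: 0.0746
gripper_force: 0.0
```

```bash
python3 -c "
from h import *
goal([-.081,0,.19],0)"
```

```text
shift [0.012  0.0344 0.0335] turn [-0.0026 -0.0059 -0.006 ] now_s [-0.069  -0.0344  0.2236] F_s [ 0.3227  0.8067 -0.1754] open 0.07455914614814976 0.0 t 6.1
```

>>> shift_gripper:
  ticks:
    - [[0.008, 0.022, 0.01], [0, -0.003, -0.003]]
    - [[0.012, 0.034, 0.025], [-0.002, -0.005, -0.006]]
    - [[0.012, 0.034, 0.033], [-0.002, -0.005, -0.006]]
    - [[0.012, 0.034, 0.033], [-0.002, -0.005, -0.006]]

```text
t: 6.5
eef_pos: [0.6118, -0.1245, 0.187]
eef_rot: [-3.032, 0.814, 0.008]
force: [-0.3, 0.7, 0.7]
opening: 0.075
gripper_force: 0.0
```

```bash
python3 -c "
from h import *
goal([-.081,0,.134],0)
import cv2
a=ctrl.get_image('top')[130:270,310:450,::-1];b=ctrl.get_image('side')[190:330,290:430,::-1]
cv2.imwrite('pics/pre.png',cv2.resize(np.hstack([a,b]),None,fx=2.8,fy=2.8,interpolation=cv2.INTER_CUBIC))"
```

```text
shift [0.0031 0.0071 0.053 ] turn [-0.0007  0.0055  0.0056] now_s [-0.0781 -0.0071  0.187 ] F_s [ 0.5597 -0.4392  0.6714] open 0.07497728750116142 0.0 t 6.5
```

View pics/pre.png

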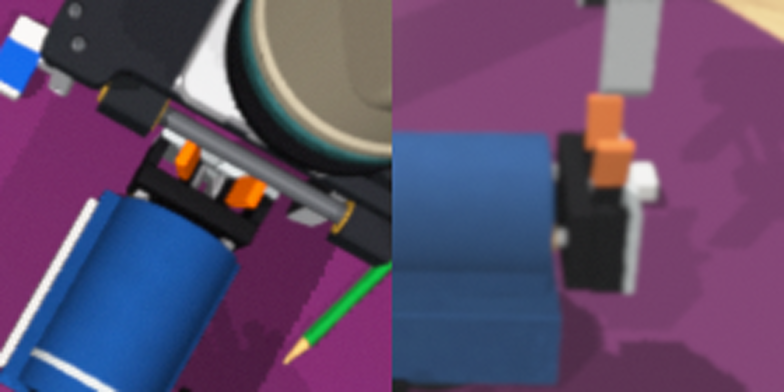

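The open fingers straddle the tabs from above: the finger rail runs from (165,115) to (345,215) in the left image, with the tabs centred below it. I settle laterally and descend.

>>> shift_gripper:
  ticks:
    - [[0, 0, 0.003], [0, 0, 0]]
    - [[0, 0, 0.003], [0, 0, 0]]

```text
t: 6.8
eef_pos: [0.6129, -0.1255, 0.1862]
eef_rot: [-3.033, 0.814, 0.001]
force: [0.2, -0.2, 0.8]
opening: 0.0751
gripper_force: 0.0
```

```bash
python3 -c "
from h import *
goal([-.081,0,.134],0)"
```

```text
shift [0.0014 0.0069 0.0522] turn [-0.0013  0.0013  0.0056] now_s [-0.0796 -0.0068  0.1862] F_s [-0.312   0.0404  0.7886] open 0.07511319384434473 0.0 t 6.8
```

>>> shift_gripper:
  ticks:
    - [[0.001, 0.007, 0.005], [0, 0, 0.005]]
    - [[0.001, 0.007, 0.02], [0, 0, 0.005]]
    - [[0.001, 0.007, 0.036], [0, 0, 0.005]]
    - [[0.001, 0.007, 0.05], [0, 0, 0.005]]
    - [[0.001, 0.007, 0.05], [0, 0, 0.005]]

```text
t: 7.3
eef_pos: [0.6083, -0.1333, 0.1342]
eef_rot: [-3.03, 0.826, 0.008]
force: [-0.2, 0.1, 0.0]
opening: 0.0751
gripper_force: 0.0
```

```bash
python3 -c "
from h import *
goal([-.081,0,.134],0)"
```

```text
shift [ 0.0014 -0.0023  0.0002] turn [ 0.0005  0.0049 -0.0018] now_s [-0.0796  0.0023  0.1342] F_s [0.233  0.036  0.0317] open 0.07505686120299752 0.0 t 7.3
```

>>> shift_gripper:
  ticks:
    - [[0.001, -0.002, 0], [0, 0, 0]]
    - [[0.001, -0.002, 0], [0, 0, 0]]
    - [[0.001, -0.002, 0], [0, 0, 0]]
    - [[0.001, -0.002, 0], [0, 0, 0]]
    - [[0.001, -0.002, 0], [0, 0, 0]]
  aperture: 0.0
  force: 25

```text
t: 7.8
eef_pos: [0.6122, -0.1323, 0.137]
eef_rot: [-3.03, 0.825, -0.001]
force: [-1.1, 0.8, 4.7]
opening: 0.0388
gripper_force: 3.2
```

>>> shift_gripper:
  ticks:
    - [[0, 0, 0], [0, 0, 0]]
    - [[0, 0, 0], [0, 0, 0]]
    - [[0, 0, 0], [0, 0, 0]]

```text
t: 8.1
eef_pos: [0.6123, -0.1326, 0.1373]
eef_rot: [-3.03, 0.825, -0.001]
force: [-1.0, -0.9, 6.2]
opening: 0.0248
gripper_force: 25.0
```

```bash
python3 -c "
from h import *
goal([-.121,0,.134],0)"
```

```text
shift [0.0384 0.0003 0.0034] turn [-0.0013 -0.0004 -0.0018] now_s [-0.0826 -0.0003  0.1373] F_s [0.4146 1.2495 6.232 ] open 0.02481371896289705 25.022051632404327 t 8.1
```

Opening 24.8 mm at 25 N, so both tabs are fully squeezed. Now the pull: hand from x_s = -0.0826 to -0.1226.

>>> shift_gripper:
  ticks:
    - [[0.005, 0, 0], [0, 0, 0]]
    - [[0.012, 0, 0], [0, 0, 0]]
    - [[0.02, 0, 0], [0, 0, 0]]
    - [[0.028, 0, 0], [0, 0, 0]]
    - [[0.035, 0, 0], [0, 0, 0]]

```text
t: 8.6
eef_pos: [0.6403, -0.1491, 0.1372]
eef_rot: [-3.029, 0.825, 0.008]
force: [-6.7, 2.8, 9.9]
opening: 0.0248
gripper_force: 25.0
```

>>> shift_gripper:
  ticks:
    - [[0.003, 0, 0], [0, 0, 0]]
    - [[0.005, 0, 0], [0, 0, 0]]
    - [[0.005, 0, 0], [0, 0, 0]]
    - [[0.005, 0, 0], [0, 0, 0]]

```text
t: 9.0
eef_pos: [0.6445, -0.1516, 0.1373]
eef_rot: [-3.029, 0.825, 0.007]
force: [-5.4, 2.3, 10.0]
opening: 0.025
gripper_force: 25.0
```

```bash
python3 -c "
from h import *
goal([-.1226,0,.137],0)
import cv2
a=ctrl.get_image('top')[130:270,310:450,::-1];b=ctrl.get_image('side')[210:310,300:440,::-1]
cv2.imwrite('pics/a.png',a)
cv2.imwrite('pics/pull.png',cv2.resize(b,None,fx=5.6,fy=5.6,interpolation=cv2.INTER_CUBIC))"
```

```text
shift [0.0026 0.0002 0.0002] turn [-0.0008  0.0051 -0.0015] now_s [-0.12   -0.0002  0.1373] F_s [ 5.8275  0.7466 10.0449] open 0.02496433588548932 25.03738045692444 t 9.0
```

View pics/pull.png

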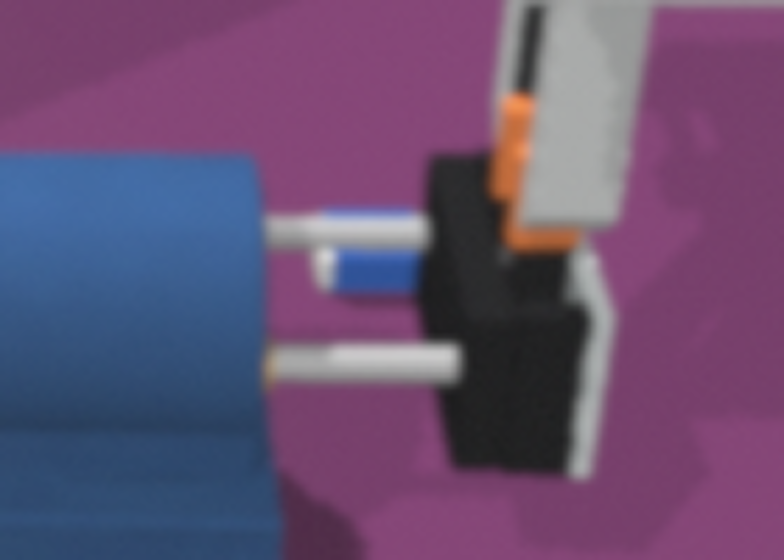

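The carriage is out with rods bare from about u=270 to 460 (near rod), and no red is showing yet. The fingers have slid slightly on the tabs, so I compute the actual draw.

Run:
```python
from h import *
P=lambda u,v:np.array((300+u/5.6-.4,210+v/5.6-.4))
U=lambda p:(p+.4-[300,210])*5.6
for z in(.080,.084,.088): print(z,U(proj("side",O+RS.apply([-.055,.025,z]))[0]),[U(proj("side",O+RS.apply([-.0605-q,.025,z]))[0]) for q in(0,.03,.034,.038)], U(proj("side",O+RS.apply([-.055,-.025,z]))[0]),[U(proj("side",O+RS.apply([-.0605-q,-.025,z]))[0]) for q in(0,.03,.034,.038)])
```

```text
0.08 [260.8007 378.9254] [array([284.9473, 379.1602]), array([416.9678, 380.4069]), array([434.6082, 380.5687]), array([452.257 , 380.7295])] [243.8546 248.4321] [array([266.293 , 248.5996]), array([388.9591, 249.4944]), array([405.348 , 249.6113]), array([421.7444, 249.7275])]
0.084 [261.7545 365.2604] [array([285.9904, 365.4901]), array([418.4994, 366.7103]), array([436.2052, 366.8687]), array([453.9195, 367.026 ])] [244.6774 235.2838] [array([267.1924, 235.4466]), array([390.2783, 236.3164]), array([406.7234, 236.4301]), array([423.176 , 236.5431])]
0.088 [262.7147 351.4938] [array([287.0404, 351.7184]), array([420.0414, 352.9116]), array([437.8131, 353.0665]), array([455.5932, 353.2205])] [245.5051 222.0455] [array([268.0973, 222.2034]), array([391.6056, 223.0479]), array([408.1072, 223.1582]), array([424.6164, 223.2681])]
```

The pixels give q ≈ 37.6 mm, which agrees with the hand's travel of 37.4 mm. I draw 3 mm more and look for the red.

>>> shift_gripper:
  ticks:
    - [[0.002, 0, 0], [0, 0, 0]]
    - [[0.003, 0, 0], [0, 0, 0]]
    - [[0.003, 0, 0], [0, 0, 0]]
    - [[0.003, 0, 0], [0, 0, 0]]
    - [[0.003, 0, 0], [0, 0, 0]]

```text
t: 9.6
eef_pos: [0.6469, -0.153, 0.1373]
eef_rot: [-3.029, 0.825, 0.008]
force: [-7.4, 2.6, 10.6]
opening: 0.0249
gripper_force: 25.0
```

```bash
python3 -c "
from h import *
goal([-.1226,0,.137],0)
import cv2
b=ctrl.get_image('side')[225:300,325:425,::-1];a=ctrl.get_image('top')[150:225,350:450,::-1]
cv2.imwrite('pics/pull2.png',cv2.resize(np.vstack([a,b])[30:],None,fx=5,fy=5,interpolation=cv2.INTER_CUBIC))"
```

```text
shift [-0.0002  0.0002  0.0003] turn [-0.0007  0.0054 -0.0014] now_s [-0.1228 -0.0002  0.1373] F_s [ 7.7142  1.4959 10.6343] open 0.02492682561016505 25.037697851657867 t 9.6
```

View pics/pull2.png

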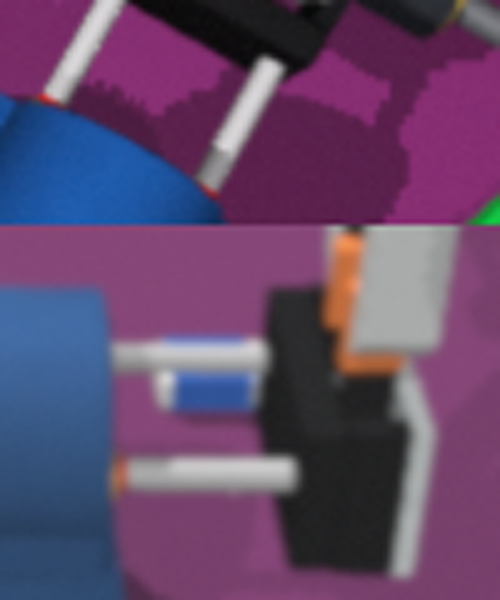

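Red bands now stand at the housing face on both rods: (208,188) and (45,100) in the top view, (122,476) in the side view. Rod exposure gives q ≈ 40 mm, and a spring load of 7.7 N fits the mark. I hold briefly to check it's steady, then hand in.

>>> shift_gripper:
  ticks:
    - [[0, 0, 0], [0, 0, 0]]
    - [[0, 0, 0], [0, 0, 0]]
    - [[0, 0, 0], [0, 0, 0]]
    - [[0, 0, 0], [0, 0, 0]]
    - [[0, 0, 0], [0, 0, 0]]

```text
t: 10.2
eef_pos: [0.6469, -0.153, 0.1373]
eef_rot: [-3.029, 0.825, 0.008]
force: [-6.8, 2.8, 10.3]
opening: 0.025
gripper_force: 25.0
```

```bash
python3 -c "
from h import *
goal([-.1226,0,.137],0)
K=ctrl.get_image('side')[240:300,335:365].astype(int); A=cv2.imread('pics/pull2.png')
m=(K[...,0]>K[...,2]+40)&(K[...,0]>K[...,1]+50); print('red px',m.sum())
print(ctrl.hand_in())"
```

```text
shift [-0.0002  0.0003  0.0003] turn [-0.0007  0.0053 -0.0015] now_s [-0.1228 -0.0003  0.1373] F_s [ 7.2749  0.968  10.3213] open 0.025024582779000795 25.037636160850525 t 10.2
red px 10
the job is handed in; nothing more can be done
None
```

I handed the job in with the drawer pushed fully home and the carriage held steady about 40 mm out, red bands at the housing face and both tabs squeezed at 25 N; the pen tub, eraser and pencil were not touched, and the verdict was not shown.

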